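Show the hidden code on a clamped cutter to the inspection camera with a hand mirror

ROBOT

A 6-joint arm with a two-finger parallel gripper is mounted at the origin on the work surface. World frame = base frame: x ahead of the robot, y to its left, z up, the work surface at z = 0. Lengths are in m, angles in rad, forces in N, time in s.
With the tool pointing down it reaches from about 0.35 to 0.975 m from the base axis. Payload 4.9 kg.
Tool frame: the origin (TCP) lies at the very end of the fingers, on their centre line; the grasp point (between the pads) lies 19 mm behind it (pinch_z is the distance from the TCP to the grasp point, in m); z points along the fingers, y is the line along which they close (so a half turn about z gives the same grasp; the last joint's range is limited). The gripper opens to 85 mm and grips with 20 to 120 N. Pads are 22 mm wide; open, the fingers measure 114 mm over their backs; the gripper's body (76 mm by 85 mm) begins 54 mm behind the grasp point. The pads swing forward as they close: fully open they stand 13 mm farther back than shut.
Start: joints at [-1.294, 0.053, 1.613, -0, 1.476, -0.119], TCP at [0.241, -0.577, 0.231] pointing down, gripper open.
Joint ranges: [-3.01, 3.01], [-1.01, 2.22], [0.06, 2.58], [-1.02, 4.17], [0.09, 2.62], [-3.14, 3.14]. Speed limits (rad/s): [2.57, 2.57, 3.14, 3.14, 3.14, 3.14].

INTERFACE

Orientations are given as a unit quaternion [w, x, y, z].
In Python, from plant import * gives the robot as it stands. The module is installed in compiled form; this text tells all that it offers.
- The arm moves only by the tool play_rows, never from a script. Its arguments are lists of equal length, an entry for each row: "linear": the shift along the world's x, y, z in m, a list of three; "turn": the turn about the world's z in degrees. A call has 1 to 8 rows; each row shifts and turns the commanded pose from where the row before left it; what a row does not reach is not made up. A row lasts 1/8 s, in which the tool goes at most 62.5 mm and 10.7 degrees, less where a joint would pass 70% of its speed; a pose out of reach is approached as far as the arm can. A call is refused whole if a number of a shift passes 0.0625 or a number of a turn 10.7, either way. A call with a gripper value outside its range is refused whole. "hand" is the finger opening in m, from 0 to 0.0854, set as the call begins (left out, the last holds). The fingers move at their own pace and stop on an object; the grip force is fixed at half the most. Time passes only in rows, so rows that do not move let the fingers close. It gives the time, the measured TCP pose, the force, the opening and the grip force at its end, in the units of the state.
- state(): the state, without advancing time (a new reading comes with each control period).
- grab_frame(name): name is "scene" or "top"; returns the picture (480x640x3 uint8, red, green, blue); there is no depth.
- camera_info(name): a dict with "camera_matrix" (3x3 intrinsics, pixels), "origin" and "attitude" of the camera in the world. Camera axes: x right, y down, z forward; pixel columns grow to the right and rows downward; lengths in m; the calibration is good to about 2 mm. A picture is of the moment at which its call begins. camera_info takes no time and is no camera call.
- job_done(): hands the job in; it is judged then, once.
Trained networks look in the newest picture that a camera, given by its name, has taken for a name from the list of things; names that differ only in an ending like _2 or _b are one class to them, and where a whole thing is asked for, a point or a joint stands for the part that bears it (a point fixed in the world has none). Each returns a list of dicts, best first, with "p" (0 to 1); they miss things now and then, are a little off and sometimes report something else, mostly with a low value. They report only what shows in the picture. A call takes as long as a camera call. They do not tell look-alikes from the thing itself.
- trace(camera, thing): "region" (480x640 bool, what is visible of it) and "location" ([column, row] in pixels, amid what is visible of it).
The state is a dict: "time": time; "joint_pos": joint angles; "joint_vel": joint speeds; "joint_efforts": joint torques, N m; "tool_pos": TCP position; "tool_rot": TCP orientation; "contact_force": force on the tool from outside, world axes, zero at the start; "ft_torque": the same for the moment, N m; "gripper_width": opening from 0.0 (shut) to 1.0 (fully open); "grasp_force": force on a finger pad.
Only numpy, scipy, OpenCV 4.12 (cv2) and the standard library are available. Lean on these libraries where they do the work, as an engineer would, in place of code of your own. Each camera call takes 0.05 s, during which the arm holds its last target. There are 200 camera calls.

TASK

The code on the clamped cutter is on the side turned away from the inspection camera. Pick the inspection mirror up out of its rest, hold it over the scribed cross with the middle of its glass at the spot the camera is aimed at, and angle it so that the camera sees the code in the mirror. Finish while still holding the mirror there, steady and in the gripper alone; do not bump the inspection station and leave the other things on the bench where they are.

Things in the scene. Friction and masses are not known exactly. Their poses are not given: they have to be found in the camera images.
- mirror: Inspection mirror, loose, 100 g, lying level in one lane of the rest: black square handle 12 x 12 x 120 mm, 6 mm stem, round mirror 60 mm across. Origin: middle of the handle (balance point 23 mm from it towards the glass), 45 mm above the bench. x runs along the handle to the mirror (away from the robot within 0.3 rad), z up. With the handle level the glass faces -y and up, 55 degrees above level.
- mirror_face (a point): Middle of the mirror's glass (56 mm across), 150 mm from the handle's middle along the handle's axis. x along the handle, as for the mirror; z the outward normal of the glass: the mirror's axes rolled +35 degrees about x, so z = (0, -0.574, 0.819) in the mirror's axes.
- scriber: Scriber, loose, with the same square handle as the mirror but a straight thin point (132 mm from the handle's middle) instead of a mirror; it lies in the rest's other lane. Leave it. Origin: middle of the handle.
- rest: Grey plastic instrument rest, fixed, 130 x 170 mm. Origin: middle of its underside, on the bench. Base 12 mm thick; two combs 10 mm thick at x = -48 and +48 mm, 48 mm high, carry the handles in notches 14 mm wide, 9 mm deep, floor 39 mm above the bench. Lanes run along x at y = -40 and +40 mm, with 86 mm of free handle between the combs. Tools lift straight up.
- station: Inspection station, fixed. Origin: on the cutter's axis, on the bench; x away from the robot within 0.35 rad, z up. Steel base plate 12 mm thick, x -75 to 155, y -210 to 150 mm; pot 96 mm across, holding an upright arbor 64 mm across with a cutter, top 145 mm up; camera with ring light on a 25 mm column at (115, -157) mm, 470 mm tall. The bench on the robot's side of the plate is free.
- station_lens (a point): Front of the camera's lens, at (0, -100, 360) mm in the station's axes. The camera looks at station_spot over the cutter's top and sees only about 80 mm around it. Axes as the station's.
- station_code (a point): Middle of the code, an engraved square dot pattern 14 mm wide on a bright upright pad on the arbor; it faces the station's +y, away from the camera. At (0, 35.5, 95) mm in the station's axes. Axes as the station's.
- station_spot (a point): The spot the camera is aimed and focused at, where the middle of the glass belongs: at (0, 115, 65) mm in the station's axes, 53 mm straight above the white cross scribed in the base plate. Axes as the station's.
- station_aim (a point): Imaginary point on the line from code to lens, at (0, 9.9, 145) mm in the station's axes (same directions). With the glass centred on the spot its normal must point here: it then halves the angle between lens and code as seen from the spot, and the camera sees the code mid-glass. The normal points to the station's -y, 37 degrees above horizontal.
- cutter: Bystander: a used steel milling cutter, a stepped disc 80 mm across, 45 mm tall, loose on the bench. Origin: centre of its underside.
- tray: Bystander: grey plastic tray of used drills, 140 x 150 x 55 mm, loose. Origin: centre of its underside.
- pail: Bystander: white plastic pail of used tools, 180 mm across, 145 mm tall, loose. Origin: centre of its underside.
There are look-alikes about, which are no part of the job. What is shaped like the rest but red or turquoise is not meant.

How it is judged:
By the outcome, as a careful person would: the job done as asked, in the order asked, and still so for the second after the job is handed in, while the arm keeps its last pose, push and grip.
It also fails if it takes over 38 s, if anything falls off the work surface, if the arm or the gripper's body presses on something with over 40 N, if the wrist force passes 120 N, or if a joint passes its speed limit or range.

## Working session

There is one attempt and no reset: what is moved stays moved. The work goes in short steps, Python scripts to look and compute and a tool call to move; the robot and the scene stay as the last step left them, time stands still between calls to the robot, and variables do not carry over. Pictures are saved under pics/ and viewed, at most 10 in all, crops included, and the job is handed in when it is done.

Besides the shell and the picture viewer there is one more tool, called after "Call:" as name(argument=value, ...), one argument or row to a line, values as JSON. play_rows: Moves the arm, as the interface text tells. Its arguments: {"type":"object","properties":{"linear":{"type":"array","items":{"type":"array","items":{"type":"number"}}},"turn":{"type":"array","items":{"type":"number"}},"hand":{"type":"number"}},"required":["linear","turn"]}

```bash
mkdir -p pics; cat > h.py <<'E'
from plant import *
import numpy as np, cv2
def ray(cam,px):
    c=camera_info(cam);K=np.array(c["camera_matrix"]);o=np.array(c["origin"]);a=np.array(c["attitude"])
    if a.shape!=(3,3):
        from scipy.spatial.transform import Rotation as R
        a=R.from_quat(a,scalar_first=True).as_matrix()
    d=a@np.linalg.inv(K)@np.array([px[0],px[1],1.]);return o,d/np.linalg.norm(d)
def onz(cam,px,z):
    o,d=ray(cam,px);return o+d*(z-o[2])/d[2]
def proj(cam,P):
    c=camera_info(cam);K=np.array(c["camera_matrix"]);o=np.array(c["origin"]);a=np.array(c["attitude"])
    if a.shape!=(3,3):
        from scipy.spatial.transform import Rotation as R
        a=R.from_quat(a,scalar_first=True).as_matrix()
    q=K@a.T@(np.array(P)-o);return q[:2]/q[2]
def tri(pa,pb):
    (o1,d1),(o2,d2)=ray("scene",pa),ray("top",pb)
    A=np.stack([d1,-d2],1);s=np.linalg.lstsq(A,o2-o1,rcond=None)[0]
    p,q=o1+s[0]*d1,o2+s[1]*d2;return (p+q)/2,np.linalg.norm(p-q)
E
python3 - <<'E'
from h import *
for c in("scene","top"):
    print(camera_info(c)); im=grab_frame(c); cv2.imwrite(f"pics/{c}0.png",im[...,::-1])
    for t in("mirror","mirror_face","scriber","rest","station","station_lens","station_code","cutter","tray","pail"):
        try: r=trace(c,t)
        except Exception as e: print(t,e);continue
        print(c,t,[(round(x["p"],2),np.round(x["location"]).tolist(),int(x["region"].sum())) for x in r][:4])
print(state())
E
```

```text
{'camera_matrix': array([[582.98287995,   0.        , 320.97865482],
       [  0.        , 582.98287995, 230.94601516],
       [  0.        ,   0.        ,   1.        ]]), 'origin': array([ 1.4879164 , -0.76263475,  1.48989212]), 'attitude': array([-0.35333606,  0.82721219,  0.40571788, -0.1620698 ])}
scene mirror [(0.79, [391.0, 270.0], 390)]
scene mirror_face [(0.88, [390.0, 269.0], 443)]
scene scriber [(0.62, [377.0, 246.0], 179), (0.2, [388.0, 268.0], 426)]
scene rest [(0.85, [263.0, 274.0], 1172), (0.83, [325.0, 219.0], 1457), (0.72, [314.0, 333.0], 9841), (0.6, [363.0, 251.0], 1271)]
scene station [(0.81, [313.0, 336.0], 9688)]
scene station_lens [(0.91, [310.0, 339.0], 9907)]
scene station_code [(0.86, [311.0, 337.0], 9770)]
scene cutter [(0.85, [227.0, 303.0], 540), (0.67, [313.0, 340.0], 10083), (0.56, [376.0, 245.0], 189)]
scene tray [(0.81, [428.0, 231.0], 1775), (0.16, [376.0, 244.0], 194)]
scene pail [(0.7, [187.0, 330.0], 3881), (0.24, [390.0, 268.0], 388)]
{'camera_matrix': array([[434.85355874,   0.        , 319.63796958],
       [  0.        , 434.85355874, 243.6011
[... 715 characters left out ...]
9400094e+00,  5.27088923e-02,  1.61285912e+00,  4.06807796e-06,
        1.47596395e+00, -1.18992328e-01]), 'joint_vel': array([ 6.61935763e-04, -2.56095247e-04,  9.39559639e-04, -7.63842647e-04,
        4.52239457e-04, -6.04027467e-05]), 'joint_efforts': array([ 3.25474784e-04, -3.93692207e+01, -3.70464993e+01, -9.73800888e-05,
        4.78734037e-04, -9.05094197e-06]), 'tool_pos': array([ 0.24096775, -0.57668935,  0.23132251]), 'tool_rot': array([3.00939559e-05, 9.80482867e-01, 1.96604542e-01, 4.41062357e-06]), 'contact_force': array([ 0.15768504, -1.34262608,  0.16820381]), 'ft_torque': array([ 0.07210587,  0.02100061, -0.02303552]), 'grasp_force': 0.0, 'gripper_width': 0.9980157233151304}
```

View pics/top0.png

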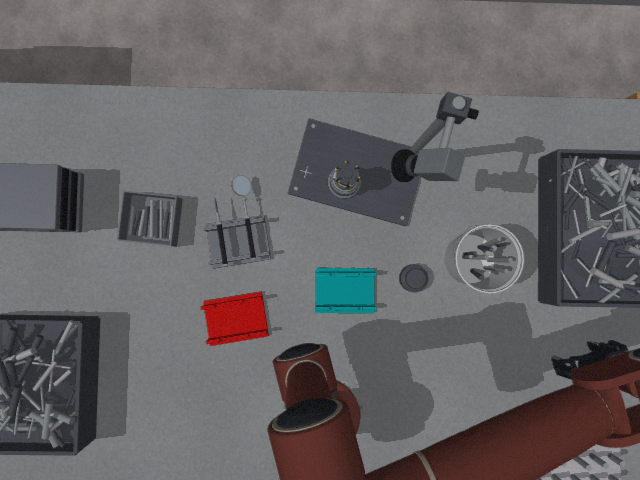

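View pics/scene0.png

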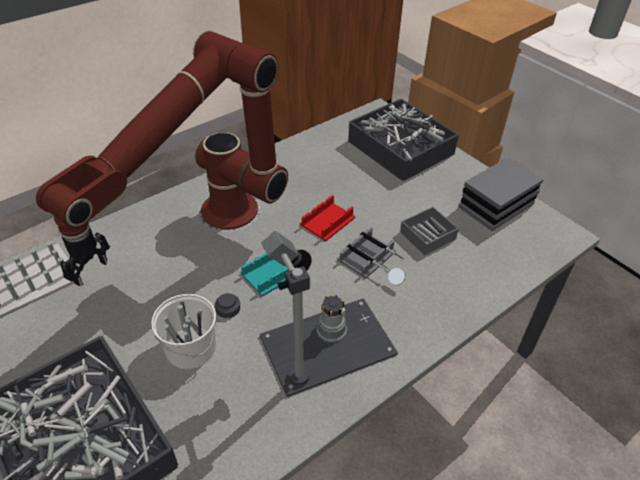

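Three things are rest-shaped. Red is at top (236,318), turquoise at (346,290) and grey at (238,242). Only the grey one fits the description: it has two black handles, with the round glass at (242,186) on the right lane. The scriber is in the left lane, with its point near (217,205). The station plate has its cross at (306,172) and its arbor at (345,180). I'll enlarge this to confirm.

```bash
python3 - <<'E'
import cv2
a=cv2.imread("pics/top0.png")[85:275,190:480]; cv2.imwrite("pics/topc.png",cv2.resize(a,None,fx=2.7,fy=2.7,interpolation=cv2.INTER_CUBIC))
a=cv2.imread("pics/scene0.png")[220:400,250:420]; cv2.imwrite("pics/scenec.png",cv2.resize(a,None,fx=3.3,fy=3.3,interpolation=cv2.INTER_CUBIC))
E
```

```text
(no output)
```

View pics/topc.png

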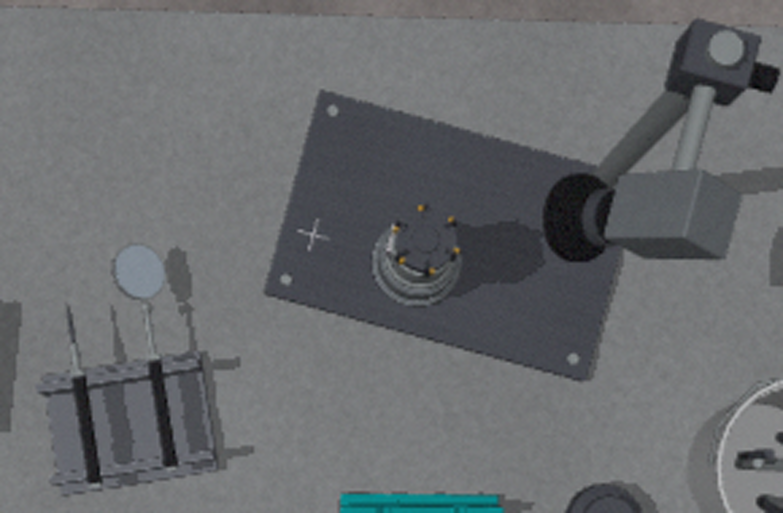

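View pics/scenec.png

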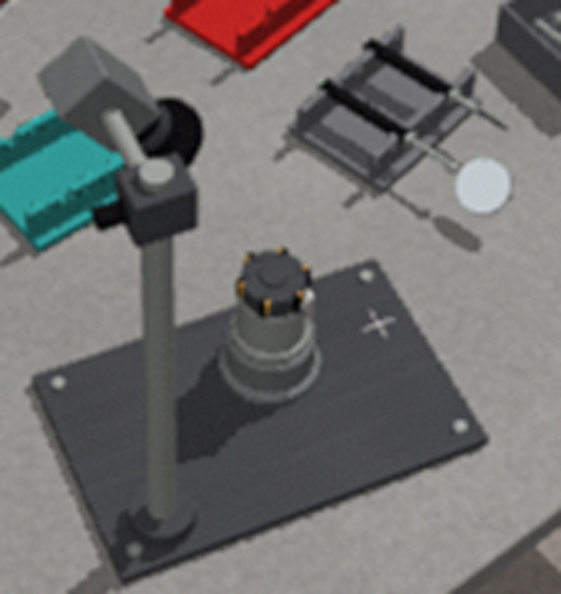

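The crop confirms the grey rest. The mirror is in its right lane (glass at crop (139,271), handle (155,360) to (170,467)) and the scriber is in the left lane. The cross is at (313,234), and the plate corners show clearly in both views.

```bash
cat > fit.py <<'E'
from h import *
from scipy.optimize import least_squares
T=lambda u:np.array([190+u[0]/2.7,85+u[1]/2.7])-.3
S=lambda u:np.array([250+u[0]/3.3,220+u[1]/3.3])-.3
def fit(obs,x0,zfree):
    def f(v):
        c,s=np.cos(v[2]),np.sin(v[2]);r=[]
        for cam,px,P in obs:
            w=[v[0]+c*P[0]-s*P[1],v[1]+s*P[0]+c*P[1],P[2]+(v[3] if zfree else 0)]
            r.append(proj(cam,w)-px)
        return np.ravel(r)
    q=least_squares(f,x0,loss="soft_l1");return q.x,np.round(f(q.x).reshape(-1,2),1).tolist()
def o(top,scene): return [("top",T(p),P) for p,P in top]+[("scene",S(p),P) for p,P in scene]
if __name__=="__main__":
    st=o([((321,91),(.155,.15,.012)),((266,294),(-.075,.15,.012)),((590,381),(-.075,-.21,.012)),((313,234),(0,.115,.012))],
     [((377,261),(-.075,.15,.012)),((487,438),(.155,.15,.012)),((122,580),(.155,-.21,.012)),((35,380),(-.075,-.21,.012)),((379,323),(0,.115,.012))])
    re=o([((41,386),(.048,.085,.048)),((206,358),(.048,-.085,.048)),((57,488),(-.048,.085,.048)),((217,467),(-.048,-.085,.048))],
     [((470,75),(.048,.085,.048)),((380,187),(.048,-.085,.048)),((398,32),(-.048,.085,.048)),((292,128),(-.048,-.085,.048))])
    mi=o([((155,361),(.06,0,.006)),((170,466),(-.06,0,.006)),((139,271),(.15,0,0))],
     [((325,89),(-.06,0,.0)),((405,134),(.06,0,.0)),((483,185),(.15,0,0))])
    for n,ob,x0,zf in(("station",st,[.6,.1,-.2,0],1),("rest",re,[.45,.28,.1,0],1),("mirror",mi,[.45,.25,.1,.045],1)):
        x,r=fit(ob,x0,zf);print(n,np.round(x,4),np.degrees(x[2]).round(1),r)
E
python3 fit.py
```

```text
station [ 0.6761 -0.0498 -0.2422 -0.002 ] -13.9 [[-0.4, -0.6], [-0.6, -0.3], [-1.2, -0.3], [0.3, 0.3], [-1.1, -0.9], [0.6, 0.2], [-0.1, 0.6], [-1.7, -0.6], [-0.7, 0.7]]
rest [ 0.4993  0.2505  0.2046 -0.015 ] 11.7 [[0.2, 1.2], [-1.7, 0.7], [0.2, -3.2], [0.3, -6.4], [-0.3, 0.9], [-2.2, -5.8], [-0.4, 1.4], [2.1, -1.6]]
mirror [0.5066 0.2151 0.1855 0.0431] 10.6 [[-1.0, -2.1], [0.3, 1.3], [0.2, 0.1], [-1.4, -1.4], [1.8, 2.1], [-0.2, 0.1]]
```

```bash
python3 - <<'E'
from fit import *
# handle line from top, glass z=.045, handle top z=.051
g=onz("top",T((139,271)),.045);a=onz("top",T((155,361)),.051);b=onz("top",T((170,466)),.051)
gs=onz("scene",S((483,185)),.045);print("glass",g,gs,tri(S((483,185)),T((139,271))))
print("ends",a,b,"yaws",[np.degrees(np.arctan2(*(p-q)[1::-1])) for p,q in((g,b),(a,b),(g,a))],np.linalg.norm((a-b)[:2]),np.linalg.norm((g-(a+b)/2)[:2]))
yaw=np.arctan2(*(g-b)[1::-1]);d=np.array([np.cos(yaw),np.sin(yaw),0]);n=np.array([-d[1],d[0],0])
gm=(g+gs)/2; m=gm-.15*d; m[2]=0; rest=m+.04*n;print("mirror",m,"rest",rest)
im={c:cv2.resize(cv2.imread(f"pics/{c}0.png"),None,fx=4,fy=4,interpolation=cv2.INTER_CUBIC) for c in("top","scene")}
def L(P,Q,o,col):
    for c in im:
        p,q=[tuple(int(v) for v in proj(c,o+X[0]*d+X[1]*n+[0,0,X[2]])*4+2) for X in(P,Q)];cv2.line(im[c],p,q,col,1)
for x in(-.053,-.043,.043,.053): L((x,-.085,.048),(x,.085,.048),rest,(0,255,0))
for y in(-.085,.085): L((-.065,y,.0),(.065,y,.0),rest,(255,255,0))
for x in(-.065,.065): L((x,-.085,.0),(x,.085,.0),rest,(255,255,0))
for y in(-.006,.006): L((-.06,y,.051),(.06,y,.051),m,(0,0,255))
L((.06,0,.045),(.18,0,.045),m,(0,0,255))
A=im["top"][4*170:4*275,4*195:4*285];B=im["scene"][4*220:4*300,4*325:4*415]
h=np.zeros((420,720,3),np.uint8);h[:,:360]=A[:420,:360];h[:320,360:]=B[:320,:360];cv2.imwrite("pics/ov.png",h)
E
```

```text
glass [0.65413988 0.24302788 0.045     ] [0.6553234  0.24222635 0.045     ] (array([0.6544137 , 0.24329873, 0.04343441]), np.float64(3.4584070947676925e-05))
ends [0.55972286 0.22301673 0.051     ] [0.45126578 0.20471677 0.051     ] yaws [np.float64(10.693905848696112), np.float64(9.577309460799176), np.float64(11.966430448466367)] 0.10999011875137168 0.15147896041743505
mirror [0.50733676 0.2147928  0.        ] rest [0.49991427 0.2540981  0.        ]
```

View pics/ov.png

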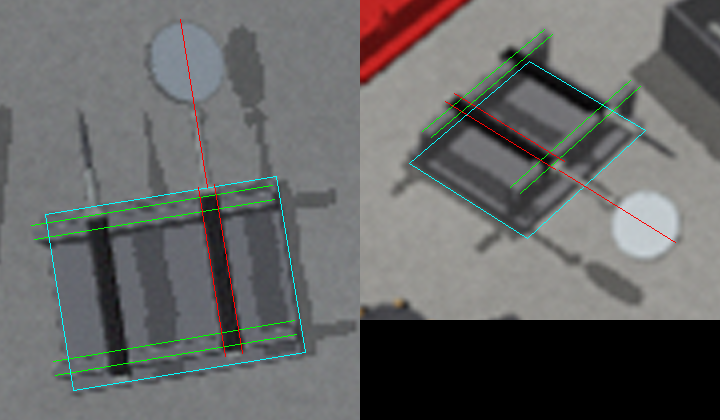

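Call:
play_rows(
  linear=[
    [0.02,0.05,0.005],
    [0.02,0.05,0.005],
    [0.02,0.05,0.005],
    [0.02,0.05,0],
    [0.02,0.05,0],
    [0.02,0.05,0],
    [0.02,0.05,0],
    [0.02,0.05,0],
  ],
  turn=[10.5,10.5,10.5,10.5,10.5,10.5,10.5,10.5],
  hand=0.085,
)

```text
time: 2.1
tool_pos: [0.4014, -0.175, 0.2466]
tool_rot: [0.001, 0.595, 0.804, 0.0]
contact_force: [1.0, 0.5, -0.2]
gripper_width: 0.996
grasp_force: 0.0
```

Call:
play_rows(
  linear=[
    [0.01,0.05,0],
    [0.01,0.05,0],
    [0.01,0.05,0],
    [0.015,0.05,0],
    [0.015,0.05,0],
    [0.015,0.05,0],
    [0.015,0.05,-0.03],
    [0.015,0.043,-0.03],
  ],
  turn=[10.5,10.5,10.5,10.5,10.5,10.5,10.5,10],
)

```text
time: 3.1
tool_pos: [0.5066, 0.2185, 0.1864]
tool_rot: [0.001, -0.092, 0.996, 0.0]
contact_force: [1.5, -0.5, -1.2]
gripper_width: 0.996
grasp_force: 0.0
```

Call:
play_rows(
  linear=[
    [0,0,0],
    [0,0,0],
  ],
  turn=[0,0],
)

```text
time: 3.35
tool_pos: [0.5061, 0.2161, 0.1867]
tool_rot: [0.0, -0.088, 0.996, -0.0]
contact_force: [-0.6, -0.1, 1.1]
gripper_width: 0.993
grasp_force: 0.0
```

Call:
play_rows(
  linear=[
    [0,0,-0.04],
    [0,0,-0.04],
    [0,0,-0.04],
    [0,0,-0.025],
    [0,0,-0.014],
    [0,0,0],
  ],
  turn=[0,0,0,0,0,0],
)

```text
time: 4.1
tool_pos: [0.5062, 0.2156, 0.0277]
tool_rot: [0.0, -0.088, 0.996, -0.0]
contact_force: [-1.0, -0.3, 0.8]
gripper_width: 0.997
grasp_force: 0.0
```

Call:
play_rows(
  linear=[
    [0,0,0],
    [0,0,0],
    [0,0,0],
    [0,0,0],
    [0,0,0],
    [0,0,0],
  ],
  turn=[0,0,0,0,0,0],
  hand=0.0,
)

```text
time: 4.85
tool_pos: [0.5064, 0.2162, 0.0278]
tool_rot: [0.0, -0.089, 0.996, -0.0]
contact_force: [0.3, -2.7, 3.8]
gripper_width: 0.125
grasp_force: 59.0
```

Call:
play_rows(
  linear=[
    [0,0,0.015],
    [0,0,0.035],
    [0,0,0.04],
    [0,0,0.04],
    [0.02,0.006,0],
    [0.025,0.007,0],
    [0.025,0.007,0],
    [0.025,0.007,0],
  ],
  turn=[0,0,0,0,0,-5,-10,-10],
)

```text
time: 5.85
tool_pos: [0.6014, 0.2439, 0.1577]
tool_rot: [-0.0, 0.132, 0.991, 0.0]
contact_force: [0.4, 1.0, -0.9]
gripper_width: 0.127
grasp_force: 58.6
```

Call:
play_rows(
  linear=[
    [0.025,0.007,0],
    [0.025,0.007,0],
    [0.025,0.007,0],
    [0.025,0.007,0],
    [0.025,0.007,0],
    [0.02,0.007,0],
    [0.01,0.003,0],
    [0,0,0],
  ],
  turn=[-10,-10,-10,-10,-10,-10,-10,-10],
)

```text
time: 6.85
tool_pos: [0.7562, 0.2888, 0.1571]
tool_rot: [-0.0, 0.738, 0.675, -0.0]
contact_force: [-0.1, -0.6, -0.3]
gripper_width: 0.123
grasp_force: 58.6
```

Call:
play_rows(
  linear=[
    [0,0,0],
    [0,0,0],
    [0,0,0],
    [0,0,0],
    [0,0,0],
    [0,0,0],
    [0,0,0],
    [0,0,0],
  ],
  turn=[-10,-10,-10,-10,-10,-10,-10,-5],
)

```text
time: 7.85
tool_pos: [0.7556, 0.2887, 0.1575]
tool_rot: [-0.0, 0.996, 0.087, -0.0]
contact_force: [-0.2, -0.4, -1.3]
gripper_width: 0.123
grasp_force: 58.6
```

```bash
python3 - <<'E'
from h import *
for c in("scene","top"):
    im=grab_frame(c); cv2.imwrite(f"pics/{c}1.png",im[...,::-1])
    for t in("mirror_face","mirror"):print(c,t,[(round(x["p"],2),np.round(x["location"],1).tolist(),int(x["region"].sum())) for x in trace(c,t)][:3])
s=state();print(s["tool_pos"],s["tool_rot"],s["contact_force"],s["ft_torque"],s["joint_pos"])
a=cv2.imread("pics/top1.png")[130:270,180:360];b=cv2.imread("pics/scene1.png")[200:340,320:500]
cv2.imwrite("pics/c1.png",cv2.resize(np.vstack([a[:,:180],b[:,:180]]) if 0 else np.hstack([a,b]),None,fx=2.2,fy=2.2,interpolation=cv2.INTER_CUBIC))
E
```

```text
scene mirror_face [(0.76, [414.8, 248.5], 255)]
scene mirror [(0.59, [418.3, 252.3], 253)]
top mirror_face []
top mirror []
[0.75585603 0.28844755 0.15738716] [-9.99829844e-05  9.96012238e-01  8.92166360e-02 -5.90758725e-05] [-0.1441043  -0.39163064 -1.34131221] [-0.01689069  0.03647878  0.04916491] [2.72639088e-01 5.21385426e-01 1.17418270e+00 2.19859468e-04
 1.44610425e+00 1.66473723e+00]
```

View pics/c1.png

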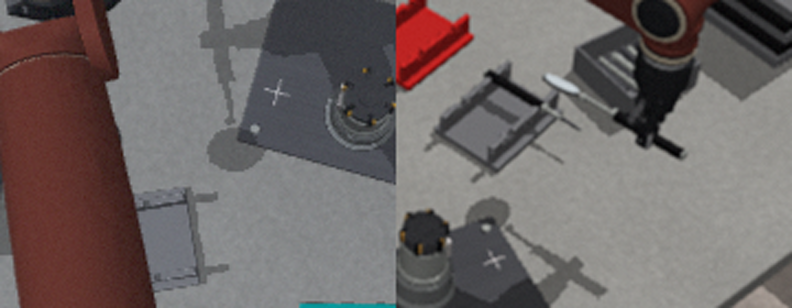

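Call:
play_rows(
  linear=[
    [0,0,-0.045],
    [0,0,-0.045],
    [0,0,-0.035],
    [0,0,-0.014],
    [-0.0098,-0.0018,0],
    [0,0,0],
  ],
  turn=[0,0,0,0,0,0],
)

```text
time: 8.9
tool_pos: [0.7468, 0.2869, 0.0209]
tool_rot: [-0.0, 0.996, 0.089, 0.001]
contact_force: [0.4, -0.8, -0.4]
gripper_width: 0.125
grasp_force: 58.6
```

Call:
play_rows(
  linear=[
    [-0.0049,-0.0009,0],
    [-0.003,-0.0005,0],
    [0,0,0],
  ],
  turn=[0,0,0],
)

```text
time: 9.28
tool_pos: [0.7382, 0.2852, 0.0189]
tool_rot: [-0.0, 0.996, 0.089, 0.0]
contact_force: [-0.8, 0.2, -0.1]
gripper_width: 0.126
grasp_force: 58.6
```

Call:
play_rows(
  linear=[
    [-0.003,-0.0005,0],
    [-0.003,-0.0005,0],
    [0,0,0],
  ],
  turn=[0,0,0],
)

```text
time: 9.65
tool_pos: [0.7319, 0.2841, 0.0181]
tool_rot: [0.0, 0.996, 0.089, -0.0]
contact_force: [-0.1, 1.0, -1.7]
gripper_width: 0.126
grasp_force: 58.6
```

Call:
play_rows(
  linear=[
    [-0.002,-0.0004,0],
    [-0.001,-0.0002,0],
  ],
  turn=[0,0],
)

```text
time: 9.9
tool_pos: [0.7291, 0.2835, 0.0183]
tool_rot: [0.0, 0.996, 0.089, -0.0]
contact_force: [0.6, -0.1, -1.5]
gripper_width: 0.126
grasp_force: 58.6
```

Call:
play_rows(
  linear=[
    [-0.002,-0.0004,0],
    [-0.001,-0.0002,0],
  ],
  turn=[0,0],
)

```text
time: 10.15
tool_pos: [0.7281, 0.2833, 0.0195]
tool_rot: [-0.0, 0.996, 0.089, 0.003]
contact_force: [5.9, 1.5, -0.4]
gripper_width: 0.129
grasp_force: 58.6
```

Call:
play_rows(
  linear=[
    [-0.002,-0.0004,0],
    [-0.001,-0.0002,0],
  ],
  turn=[0,0],
)

```text
time: 10.4
tool_pos: [0.728, 0.2832, 0.0215]
tool_rot: [-0.001, 0.996, 0.088, 0.006]
contact_force: [12.4, 2.9, -0.8]
gripper_width: 0.123
grasp_force: 58.6
```

Call:
play_rows(
  linear=[
    [0,0,0.005],
    [0,0,0.005],
    [-0.001,0,0.005],
    [-0.001,0,0.005],
  ],
  turn=[0,0,0,0],
)

```text
time: 10.9
tool_pos: [0.7254, 0.2828, 0.0408]
tool_rot: [-0.001, 0.996, 0.089, 0.006]
contact_force: [8.2, 0.6, -2.2]
gripper_width: 0.125
grasp_force: 58.4
```

Call:
play_rows(
  linear=[
    [-0.001,0,0.006],
    [-0.001,-0.0003,0.006],
    [-0.0015,-0.0003,0.006],
    [-0.0015,-0.0003,0.006],
  ],
  turn=[0,0,0,0],
)

```text
time: 11.4
tool_pos: [0.7193, 0.2818, 0.0643]
tool_rot: [-0.0, 0.996, 0.089, 0.004]
contact_force: [7.8, 0.8, -2.3]
gripper_width: 0.125
grasp_force: 58.4
```

```bash
python3 - <<'E'
from h import *
im=grab_frame("scene"); cv2.imwrite("pics/s2.png",im[...,::-1])
cv2.imwrite("pics/s2c.png",cv2.resize(im[200:320,350:500,::-1],None,fx=4,fy=4,interpolation=cv2.INTER_CUBIC))
for t in("mirror_face",):print(t,[(round(x["p"],2),np.round(x["location"],1).tolist(),int(x["region"].sum())) for x in trace("scene",t)][:3])
E
```

```text
mirror_face [(0.77, [405.7, 266.8], 131)]
```

View pics/s2c.png

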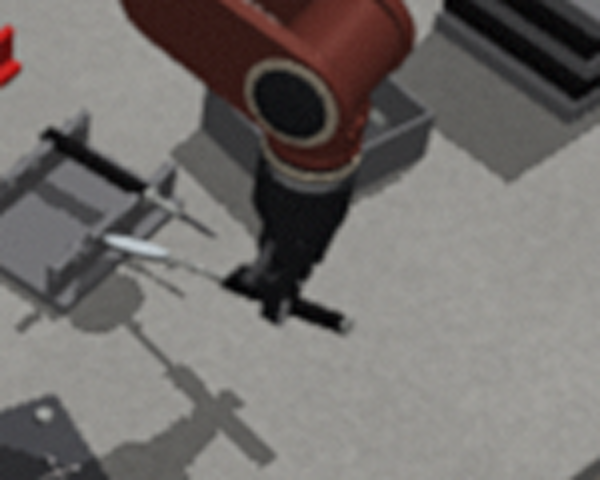

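It is pivoting nose-down: the rim stays on the comb face at crop (100,240) while the handle rises. I'll continue along the arc.

Call:
play_rows(
  linear=[
    [-0.0015,-0.0003,0.006],
    [-0.0015,-0.0003,0.006],
    [-0.0017,-0.0003,0.006],
    [-0.0018,-0.0003,0.005],
    [-0.0019,-0.0003,0.005],
    [-0.002,-0.0004,0.005],
    [-0.0022,-0.0004,0.004],
    [-0.0022,-0.0004,0.004],
  ],
  turn=[0,0,0,0,0,0,0,0],
)

```text
time: 12.5
tool_pos: [0.7024, 0.2789, 0.1042]
tool_rot: [-0.0, 0.996, 0.089, 0.002]
contact_force: [5.9, 1.0, -1.7]
gripper_width: 0.123
grasp_force: 58.4
```

Call:
play_rows(
  linear=[
    [-0.0024,-0.0004,0.004],
    [-0.0024,-0.0004,0.004],
    [-0.0024,-0.0004,0.004],
    [-0.0024,-0.0004,0.004],
    [-0.0024,-0.0004,0.0035],
    [-0.0024,-0.0005,0.0035],
    [-0.0024,-0.0005,0.003],
    [-0.0022,-0.0004,0.003],
  ],
  turn=[0,0,0,0,0,0,0,0],
)

```text
time: 13.5
tool_pos: [0.6824, 0.2753, 0.1326]
tool_rot: [-0.0, 0.996, 0.089, 0.0]
contact_force: [5.2, 0.5, -2.1]
gripper_width: 0.124
grasp_force: 58.7
```

```bash
python3 - <<'E'
from h import *
im=grab_frame("scene"); cv2.imwrite("pics/s3.png",im[...,::-1])
for t in("mirror_face","mirror"):print(t,[(round(x["p"],2),np.round(x["location"],1).tolist(),int(x["region"].sum())) for x in trace("scene",t)][:3])
s=state();print(s["tool_pos"],s["contact_force"])
E
```

```text
mirror_face [(0.67, [419.9, 252.9], 117)]
mirror [(0.54, [421.6, 255.2], 95)]
[0.6824098  0.27544625 0.13265539] [4.66629099 0.90512703 0.2852552 ]
```

Call:
play_rows(
  linear=[
    [0.012,0.002,0.0],
    [0.01,0.002,0.02],
    [0,0,0.04],
    [0,0,0.04],
    [0,0,0.0],
    [-0.005,-0.01,0],
    [-0.005,-0.015,0],
    [-0.005,-0.015,0],
  ],
  turn=[0,0,0,0,8,10,10,10],
)

```text
time: 14.65
tool_pos: [0.6882, 0.2388, 0.2306]
tool_rot: [-0.001, 0.912, 0.411, -0.003]
contact_force: [0.6, -0.1, 0.1]
gripper_width: 0.126
grasp_force: 58.4
```

Call:
play_rows(
  linear=[
    [-0.01,-0.015,0],
    [-0.01,-0.015,0],
    [-0.01,-0.015,0],
    [-0.01,-0.015,0],
    [0,-0.01,0],
    [0,-0.01,0],
    [0,0,0],
    [0,0,0],
  ],
  turn=[10,10,10,10,10,10,10,3.7],
)

```text
time: 15.65
tool_pos: [0.6484, 0.1591, 0.2309]
tool_rot: [-0.002, 0.485, 0.875, -0.001]
contact_force: [0.2, -1.1, -0.7]
gripper_width: 0.126
grasp_force: 58.5
```

```bash
python3 - <<'E'
from h import *
for c in("scene","top"):
    im=grab_frame(c); cv2.imwrite(f"pics/{c}4.png",im[...,::-1])
    for t in("mirror_face","mirror"):print(c,t,[(round(x["p"],2),np.round(x["location"],1).tolist(),int(x["region"].sum())) for x in trace(c,t)][:3])
s=state();print(s["time"],s["tool_pos"],s["tool_rot"],s["joint_pos"]);P=np.array(s["tool_pos"])
print([proj(c,P).round(0) for c in("scene","top")])
a=cv2.imread("pics/top4.png")[130:270,180:360];b=cv2.imread("pics/scene4.png")[210:350,290:470]
for n,i in(("c4",np.hstack([a,b])),):cv2.imwrite(f"pics/{n}.png",cv2.resize(i,None,fx=2.2,fy=2.2,interpolation=cv2.INTER_CUBIC))
E
```

```text
scene mirror_face [(0.27, [361.2, 255.6], 1219)]
scene mirror [(0.62, [372.4, 285.2], 349)]
top mirror_face [(0.86, [300.5, 163.3], 464), (0.63, [414.4, 276.7], 647)]
top mirror [(0.84, [300.4, 163.9], 464), (0.65, [221.6, 245.2], 216)]
15.95 [0.64914169 0.15935042 0.23177448] [-7.53292113e-04  4.86055542e-01  8.73927453e-01 -4.98512036e-04] [ 1.29440654e-01  1.54085745e-01  1.50327951e+00  9.49660793e-05
  1.48603153e+00 -4.26222191e-01]
[array([381., 246.]), array([264., 175.])]
```

View pics/c4.png

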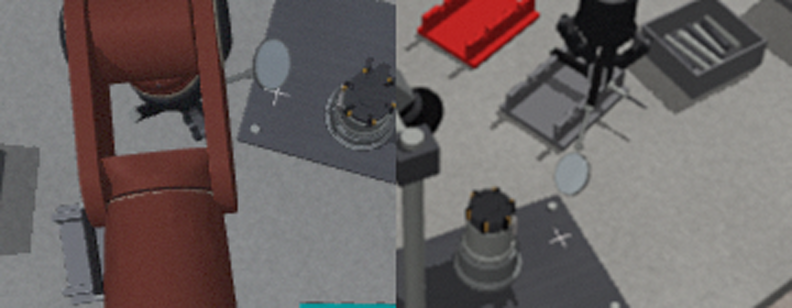

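```bash
cat > glass.py <<'E'
from h import *
def glass(c,f,near):
    im=cv2.imread(f).astype(int); b,g,r=im[...,0],im[...,1],im[...,2]
    x,y=int(near[0]),int(near[1]); ref=np.median(im[y-2:y+3,x-2:x+3].reshape(-1,3),0)
    m=(np.abs(im-ref).max(2)<22).astype(np.uint8); m=cv2.morphologyEx(m,cv2.MORPH_OPEN,np.ones((3,3),np.uint8))
    n,l=cv2.connectedComponents(m); m=(l==l[y,x]).astype(np.uint8)
    k=max(cv2.findContours(m,cv2.RETR_EXTERNAL,cv2.CHAIN_APPROX_NONE)[0],key=len)
    e=cv2.fitEllipse(k); return np.array(e[0]),e,int(m.sum())
def rep(fs,ft,ns,nt,tcp):
    a=glass("scene",fs,ns);b=glass("top",ft,nt);print(a,b)
    C,gap=tri(a[0],b[0]);G=np.array(tcp)+[0,0,.0173];v=C-G
    print("C",C.round(4),"gap",gap.round(4),"len",np.linalg.norm(v).round(4),"p",np.degrees(np.arctan2(-v[2],np.hypot(*v[:2]))).round(1),"heading",np.degrees(np.arctan2(v[1],v[0])).round(1))
    from scipy.optimize import least_squares
    from scipy.spatial.transform import Rotation as R
    # disc pose from both ellipses: area moments of the projected rim
    def cov(c,p,h):
        h,p=np.radians([h,p]);x=np.array([np.cos(p)*np.cos(h),np.cos(p)*np.sin(h),-np.sin(p)]);y=np.array([-np.sin(h),np.cos(h),0]);z=np.cross(x,y)
        w=.819*y+.574*z;t=np.linspace(0,2*np.pi,40,endpoint=False)
        P=np.array([proj(c,C+.0285*(np.cos(s)*x+np.sin(s)*w)) for s in t]);M=np.cov(P.T);return M/M.max()
    def ecov(e):
        (_,(d1,d2),an)=e;q=np.radians(an);U=np.array([[np.cos(q),-np.sin(q)],[np.sin(q),np.cos(q)]]);M=U@np.diag([d1**2,d2**2])@U.T;return M/M.max()
    f=lambda v:np.ravel([cov("scene",*v)-ecov(a[1]),cov("top",*v)-ecov(b[1])])
    q=least_squares(f,[43,-58]);print("disc fit p,heading",q.x.round(1),"res",np.abs(q.fun).max().round(3))
if __name__=="__main__":
    s=state();t=np.array(s["tool_rot"]);print("tool heading",np.degrees(2*np.arctan2(t[2],t[1]))-180)
    rep("pics/scene4.png","pics/top4.png",(370,288),(303,160),s["tool_pos"])
E
python3 glass.py
```

```text
tool heading -58.163329694080716
(array([354.41033936, 289.18771362]), ((354.41033935546875, 289.1877136230469), (259.3304138183594, 431.2713317871094), 52.72543716430664), 45171) (array([303.668396  , 158.59207153]), ((303.66839599609375, 158.59207153320312), (14.198959350585938, 21.468738555908203), 3.963076591491699), 264)
C [0.6943 0.048  0.158 ] gap 0.0443 len 0.1507 p 37.2 heading -67.9
disc fit p,heading [ 11.9 -47.2] res 0.291
```

```bash
sed -i 's/m=(np.abs(im-ref).max(2)<22).astype(np.uint8); m=.*/m=((b-r>0.5*(ref[0]-ref[2])+2)\&(g>ref[1]-45)).astype(np.uint8); m=cv2.morphologyEx(m,cv2.MORPH_OPEN,np.ones((3,3),np.uint8)); print("ref",ref)/' glass.py; python3 glass.py
```

```text
tool heading -58.163329694080716
ref [151. 147. 140.]
ref [134. 126. 117.]
(array([369.46478271, 288.55282593]), ((369.46478271484375, 288.5528259277344), (13.056543350219727, 17.382572174072266), 12.852904319763184), 199) (array([303.82183838, 158.6955719 ]), ((303.82183837890625, 158.69557189941406), (14.558797836303711, 21.430212020874023), 3.8159759044647217), 270)
C [0.7079 0.0662 0.156 ] gap 0.0009 len 0.1442 p 40.2 heading -57.8Traceback (most recent call last):
  File "glass.py", line 26, in <module>
    rep("pics/scene4.png","pics/top4.png",(370,288),(303,160),s["tool_pos"])
    ~~~^^^^^^^^^^^^^^^^^^^^^^^^^^^^^^^^^^^^^^^^^^^^^^^^^^^^^^^^^^^^^^^^^^^^^
  File "glass.py", line 23, in rep
    q=least_squares(f,[43,-58]);print("disc fit p,heading",q.x.round(1),"res",np.abs(q.fun).max().round(3))
    return func(*args, **kwargs)
    result = trf(vector_fun.fun, vector_fun.jac, x0, f0, J0, lb, ub, ftol, xtol,
                 gtol, max_nfev, x_scale, loss_function, tr_solver,
                 tr_options.copy(), verbose, callback=callback_wrapped)
    return trf_no_bounds(
        f
[... 1025 characters left out ...]
least_1d(self.fun(x))
                         ~~~~~~~~^^^
    return self.f(x, *self.args, **self.kwargs)
           ~~~~~~^^^^^^^^^^^^^^^^^^^^^^^^^^^^^^
  File "glass.py", line 22, in <lambda>
    f=lambda v:np.ravel([cov("scene",*v)-ecov(a[1]),cov("top",*v)-ecov(b[1])])
                         ~~~^^^^^^^^^^^^
  File "glass.py", line 19, in cov
    P=np.array([proj(c,C+.0285*(np.cos(s)*x+np.sin(s)*w)) for s in t]);M=np.cov(P.T);return M/M.max()
                ~~~~^^^^^^^^^^^^^^^^^^^^^^^^^^^^^^^^^^^^^
  File "h.py", line 12, in proj
    c=camera_info(cam);K=np.array(c["camera_matrix"]);o=np.array(c["origin"]);a=np.array(c["attitude"])
ValueError: time passes only in moves, steps and waits
```

```bash
sed -i 's/^import numpy as np, cv2/import numpy as np, cv2, functools\ncamera_info=functools.cache(camera_info)/' h.py; python3 glass.py
```

```text
tool heading -58.163329694080716
ref [151. 147. 140.]
ref [134. 126. 117.]
(array([369.46478271, 288.55282593]), ((369.46478271484375, 288.5528259277344), (13.056543350219727, 17.382572174072266), 12.852904319763184), 199) (array([303.82183838, 158.6955719 ]), ((303.82183837890625, 158.69557189941406), (14.558797836303711, 21.430212020874023), 3.8159759044647217), 270)
C [0.7079 0.0662 0.156 ] gap 0.0009 len 0.1442 p 40.2 heading -57.8
disc fit p,heading [ 39.4 -56.5] res 0.021
```

```bash
sed -i 's/(_,(d1,d2),an)=e;/(_,(d1,d2),an)=e;d1+=.9;d2+=.9;/' glass.py; python3 glass.py | tail -2; python3 - <<'E'
import numpy as np
for L in(.150,.147,.144):
  for p in(39,41,43,45):
    c,s=np.cos(np.radians(p)),np.sin(np.radians(p));h=np.hypot(c,.574*s)
    print(L,p,"dD",round(1e3*(L*(1-c)+.03*(1-h)),1),"dz",round(1e3*(L*s+.03*s*c*.67/h),1))
E
```

```text
C [0.7079 0.0662 0.156 ] gap 0.0009 len 0.1442 p 40.2 heading -57.8
disc fit p,heading [ 38.2 -55.5] res 0.028
0.15 39 dD 37.7 dz 105.9
0.15 41 dD 41.5 dz 110.2
0.15 43 dD 45.4 dz 114.4
0.15 45 dD 49.5 dz 118.4
0.147 39 dD 37.0 dz 104.0
0.147 41 dD 40.8 dz 108.2
0.147 43 dD 44.6 dz 112.3
0.147 45 dD 48.6 dz 116.3
0.144 39 dD 36.4 dz 102.1
0.144 41 dD 40.0 dz 106.3
0.144 43 dD 43.8 dz 110.3
0.144 45 dD 47.7 dz 114.1
```

```bash
sed -i 's/\[43,-58\]/x0/; s/nt,tcp):/nt,tcp,x0=[43,-58]):/' glass.py; python3 - <<'E'
from glass import *
rep("pics/scene0.png","pics/top0.png",(396,276),(242,186),(.5068,.2162,.0277),[3,8])
E
```

```text
ref [205. 201. 193.]
ref [149. 139. 130.]
(array([395.92407227, 275.66772461]), ((395.924072265625, 275.667724609375), (14.986991882324219, 15.851277351379395), 58.601646423339844), 207) (array([241.38082886, 185.10742188]), ((241.38082885742188, 185.107421875), (16.820556640625, 19.27534294128418), 147.2707977294922), 280)
C [0.6542 0.2427 0.0442] gap 0.0001 len 0.1498 p 0.3 heading 10.2
disc fit p,heading [-0.  10.4] res 0.047
```

The mirror is held nose-down by about 39°. Two independent estimates agree, and the ellipse method reads 0° on the level mirror in the rest. The target is 42.7°, so one more short push is needed.

Call:
play_rows(
  linear=[
    [0.005,0.012,0],
    [0.005,0.013,0],
    [0.005,0.013,0],
    [0.005,0.013,0],
    [0.005,0.013,0],
    [0.005,0.013,0],
    [0.005,0.013,0],
    [0.005,0.013,0],
  ],
  turn=[-10.5,-10.5,-10.5,-10.5,-10.5,-10.5,-10.5,-10.5],
)

```text
time: 16.95
tool_pos: [0.6894, 0.2628, 0.2321]
tool_rot: [-0.0, 0.947, 0.321, -0.0]
contact_force: [0.4, -0.5, -1.1]
gripper_width: 0.124
grasp_force: 58.6
```

Call:
play_rows(
  linear=[
    [0.0037,0.008,0],
    [0.003,0.0075,0],
    [0,0,0],
    [0,0,-0.03],
    [0,0,-0.04],
    [0,0,-0.02],
    [0,0,-0.01],
    [0,0,0],
  ],
  turn=[-10.5,-10.5,-6.7,0,0,0,0,0],
)

```text
time: 17.95
tool_pos: [0.6963, 0.2779, 0.1324]
tool_rot: [0.0, 0.996, 0.089, -0.0]
contact_force: [0.7, 0.3, -1.2]
gripper_width: 0.127
grasp_force: 58.5
```

Call:
play_rows(
  linear=[
    [-0.004,-0.0007,0],
    [-0.003,-0.0005,0],
    [-0.001,-0.0002,0],
  ],
  turn=[0,0,0],
)

```text
time: 18.32
tool_pos: [0.6883, 0.2766, 0.1334]
tool_rot: [-0.0, 0.996, 0.089, 0.001]
contact_force: [-0.2, 0.5, -1.0]
gripper_width: 0.123
grasp_force: 58.5
```

Call:
play_rows(
  linear=[
    [-0.002,-0.0004,0.001],
    [-0.001,-0.0002,0.001],
  ],
  turn=[0,0],
)

```text
time: 18.58
tool_pos: [0.6851, 0.2758, 0.1345]
tool_rot: [-0.0, 0.996, 0.089, 0.0]
contact_force: [-0.5, -0.3, -0.9]
gripper_width: 0.125
grasp_force: 58.5
```

Call:
play_rows(
  linear=[
    [-0.002,-0.0004,0.001],
    [-0.001,-0.0002,0.001],
  ],
  turn=[0,0],
)

```text
time: 18.82
tool_pos: [0.6826, 0.2753, 0.1365]
tool_rot: [-0.0, 0.996, 0.089, 0.001]
contact_force: [1.3, 0.6, -1.2]
gripper_width: 0.128
grasp_force: 58.6
```

Call:
play_rows(
  linear=[
    [-0.002,-0.0004,0.002],
    [-0.002,-0.0004,0.002],
  ],
  turn=[0,0],
)

```text
time: 19.08
tool_pos: [0.6792, 0.2745, 0.1411]
tool_rot: [-0.0, 0.996, 0.089, 0.002]
contact_force: [4.1, 1.0, -1.5]
gripper_width: 0.124
grasp_force: 58.8
```

Call:
play_rows(
  linear=[
    [-0.0018,-0.0003,0.0015],
    [-0.0017,-0.0003,0.0015],
    [0,0,0],
  ],
  turn=[0,0,0],
)

```text
time: 19.45
tool_pos: [0.6759, 0.274, 0.1448]
tool_rot: [-0.0, 0.996, 0.089, 0.002]
contact_force: [5.7, 0.5, 0.3]
gripper_width: 0.124
grasp_force: 58.7
```

Call:
play_rows(
  linear=[
    [0.012,0.002,0.0],
    [0.012,0.002,0.01],
    [0,0,0.04],
    [0,0,0.035],
    [0,-0.005,0.0],
    [-0.005,-0.01,0],
    [-0.005,-0.015,0],
    [-0.005,-0.015,0],
  ],
  turn=[0,0,0,0,10,10,10,10],
)

```text
time: 20.45
tool_pos: [0.6825, 0.2324, 0.2271]
tool_rot: [-0.001, 0.904, 0.427, -0.002]
contact_force: [0.3, 0.4, -0.5]
gripper_width: 0.126
grasp_force: 58.5
```

Call:
play_rows(
  linear=[
    [-0.01,-0.015,0],
    [-0.01,-0.015,0],
    [-0.01,-0.015,0],
    [-0.005,-0.015,0],
    [0,-0.01,0],
    [0,-0.005,0],
    [0,0,0],
    [0,0,0],
  ],
  turn=[10,10,10,10,10,10,10,1.7],
)

```text
time: 21.45
tool_pos: [0.648, 0.1577, 0.2274]
tool_rot: [-0.001, 0.486, 0.874, -0.001]
contact_force: [0.1, 0.3, -0.9]
gripper_width: 0.125
grasp_force: 58.5
```

```bash
cat > look.py <<'E'
import sys
from glass import *
n=sys.argv[1]
P=[]
s=state()
for c in("scene","top"):
    cv2.imwrite(f"pics/{c}{n}.png",grab_frame(c)[...,::-1])
G=np.array(s["tool_pos"])+[0,0,.0173];t=s["tool_rot"];h=2*np.arctan2(t[2],t[1])-np.pi
C=G+[.11*np.cos(h),.11*np.sin(h),-.096]
print(s["time"],"tcp",s["tool_pos"].round(4),"heading",np.degrees(h).round(2),s["contact_force"].round(1))
rep(f"pics/scene{n}.png",f"pics/top{n}.png",proj("scene",C),proj("top",C),s["tool_pos"])
E
python3 look.py 5
```

```text
21.45 tcp [0.648  0.1577 0.2274] heading -58.16 [ 0.1  0.3 -0.9]
ref [150. 147. 141.]
ref [133. 125. 116.]
(array([368.95513916, 289.05340576]), ((368.95513916015625, 289.05340576171875), (12.40849494934082, 16.94748878479004), 11.897080421447754), 186) (array([302.83126831, 160.53260803]), ((302.8312683105469, 160.53260803222656), (13.913595199584961, 21.343664169311523), 5.98439359664917), 258)
C [0.7044 0.0685 0.1489] gap 0.0001 len 0.1426 p 42.2 heading -57.7
disc fit p,heading [ 41.1 -58.2] res 0.017
```

Call:
play_rows(
  linear=[
    [-0.001,-0.004,-0.01],
    [-0.0008,-0.0034,-0.02],
    [0,0,-0.025],
    [0,0,-0.015],
    [0,0,-0.01],
    [0,0,-0.005],
    [0,0,0],
    [0,0,0],
  ],
  turn=[0.7,0,0,0,0,0,0,0],
)

```text
time: 22.55
tool_pos: [0.6475, 0.1505, 0.1444]
tool_rot: [0.001, 0.48, 0.877, 0.0]
contact_force: [-0.8, -0.1, -1.6]
gripper_width: 0.128
grasp_force: 58.5
```

```bash
python3 look.py 6; python3 - <<'E'
import cv2,numpy as np
a=cv2.imread("pics/top6.png")[120:250,230:400];b=cv2.imread("pics/scene6.png")[230:360,300:470]
cv2.imwrite("pics/c6.png",cv2.resize(np.hstack([a,b]),None,fx=2.3,fy=2.3,interpolation=cv2.INTER_CUBIC))
E
```

```text
22.55 tcp [0.6475 0.1505 0.1444] heading -57.42 [-0.8 -0.1 -1.6]
ref [152. 148. 142.]
ref [132. 123. 115.]
(array([365.13510132, 307.6685791 ]), ((365.1351013183594, 307.6685791015625), (12.236298561096191, 16.77781867980957), 11.837381362915039), 181) (array([305.68899536, 167.39419556]), ((305.6889953613281, 167.39419555664062), (12.748823165893555, 19.271371841430664), 6.204503536224365), 215)
C [0.7044 0.0617 0.0647] gap 0.0006 len 0.1433 p 42.6 heading -57.3
disc fit p,heading [ 39.3 -57.6] res 0.015
```

View pics/c6.png

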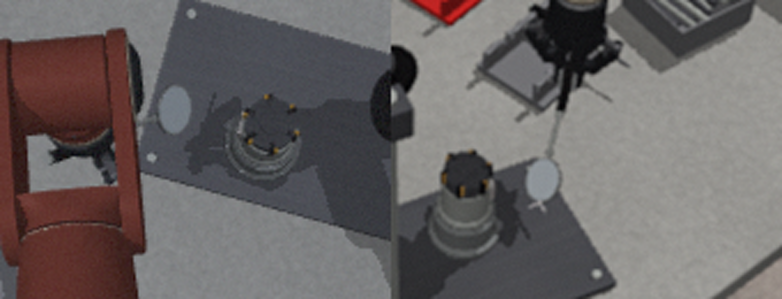

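The glass is over the cross: its centre measures (0.704, 0.062, 0.065), and the spot is at (0.704, 0.062, 0.064). The mirror is steady in the gripper with nothing touching it, so I'm handing in.

```bash
python3 -c "
from plant import *
print(job_done())"
```

```text
the job is handed in; nothing more can be done
None
```

I handed the job in at about 23 s, with the gripper alone holding the mirror over the cross: the glass centre measures within about 1 mm of the spot, and the tilt comes to roughly 41° (estimates 39–43°) against the 42.7° needed, so the code may sit slightly off mid-glass; I had no inspection-camera view to confirm it, and I set the tilt by pressing the mirror's rim against the fixed rest (up to 12 N).

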